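Hold the herb chopper's bayonet lid at halfway

ROBOT

A 7-joint arm with a two-finger parallel gripper is mounted at the origin on the work surface. World frame = base frame: x ahead of the robot, y to its left, z up, the work surface at z = 0. Lengths are in m, angles in rad, forces in N, time in s.
With the tool pointing down it reaches from about 0.425 to 0.925 m from the base axis. Payload 6.8 kg.
Tool frame: the origin (TCP) lies between the finger pads; the fingertips stand 14 mm ahead of it and the grasp point (between the pads) lies 5 mm behind it; z points along the fingers, y is the direction in which the jaws open and shut (so a half turn about z gives the same grasp; the last joint's range is limited). The gripper opens to 85 mm and grips with 20 to 120 N. Pads are 22 mm wide; open, the fingers measure 114 mm over their backs; the gripper's body (76 mm by 85 mm) begins 54 mm behind the grasp point. The pads swing forward as they close: fully open they stand 13 mm farther back than shut.
Start: joints at [-1.231, 0.477, 0.022, 1.555, -0.011, 1.109, -0.083], TCP at [0.292, 0.608, 0.245] pointing down, gripper open.
Joint ranges: [-2.96, 2.96], [-0.34, 2.1], [-1.41, 1.46], [0.24, 2.44], [-1.37, 4.51], [0.17, 1.92], [-2.96, 2.96]. Speed limits (rad/s): [2.39, 2.39, 3.14, 3.14, 3.14, 3.14, 3.14].

INTERFACE

Orientations are given as a unit quaternion [w, x, y, z].
In Python, from station import bot gives the robot as it stands.
- The arm moves only by the shell command python3 -m crank 'ROWS' [FORCE]. ROWS is JSON, a list of rows, each a list of 3 entries, a list of its own where there are three numbers: the shift along the tool's x, y, z in m, then the turn, a rotation vector about the tool's x, y, z in degrees, then the finger opening in m, from 0 to 0.0854. A call has 1 to 10 rows; each row shifts and turns the commanded pose from where the row before left it, along the tool's axes as they then stand; what a row does not reach is not made up. A row lasts 1/8 s, in which the tool goes at most 62.5 mm and 10.7 degrees, less where a joint would pass 70% of its speed; a pose out of reach is approached as far as the arm can. A call is refused whole if a number of a shift passes 0.0625 or a number of a turn 10.7, either way. A call with a gripper value outside its range is refused whole. The fingers move at their own pace and stop on an object; FORCE is the grip in N (left out, the last holds). Time passes only in rows, so rows that do not move let the fingers close. It gives the time, the measured TCP pose, the force and the opening at its end, in the units of the state.
- bot.get_obs(): the state, without advancing time (a new reading comes with each control period).
- bot.read_camera(name): name is "scene" or "side" or "wrist"; returns (picture, depth): 400x640x3 uint8, red, green, blue; 400x640 float32, m along the optical axis (not along the pixel's ray), 0 where there is no reading.
- bot.calibration(name): a dict with "fx", "fy", "cx", "cy" (pixels), "extrinsics" (4x4, takes a point from camera to world coordinates). Camera axes: x right, y down, z forward; pixel columns grow to the right and rows downward; lengths in m; the calibration is good to about 2 mm. A picture is of the moment at which its call begins: read the wrist's pose just before it. calibration takes no time and is no camera call; for the wrist camera it gives the pose at the moment of the call.
- bot.hand_in(): hands the job in, once; it reports no verdict.
The state is a dict: "t": time; "q": joint angles; "joint_vel": joint speeds; "joint_torque": joint torques, N m; "eef_pos": TCP position; "tool_rot": TCP orientation; "contact_force": force on the tool from outside, world axes, zero at the start; "torque": the same for the moment, N m; "gripper_width": opening from 0.0 (shut) to 1.0 (fully open).
Only numpy, scipy, OpenCV 4.12 (cv2) and the standard library are available. Lean on these libraries where they do the work, as an engineer would, in place of code of your own. Each camera call takes 0.05 s, during which the arm holds its last target.

TASK

Get the herb chopper ready and hold it at its pulse position: draw the steel pin up out of its bore in the rim and park it, hanging upright by its flange, in the notch of the bracket on the chopper's side; then set the black lid into the bowl with its lugs through the two gaps and turn it clockwise, seen from above, until its bar points at the two raised ribs on the rim, halfway to the lock. Never turn it on to the lock, and finish while still holding the lid there with the gripper, because a spring turns it back; leave the other things on the bench where they are.

Things in the scene. Friction and masses are not known exactly. Their poses are not given: they have to be found in the camera images.
- chopper: Herb chopper, fixed: grey base 170 x 170 x 50 mm, on it a steel bowl 132 mm wide. Origin: bowl's axis at bench height, z up. The bowl's flat rim is a ring (opening 80 mm, outside 128 mm, 8 mm thick, top 115 mm above the bench) with two gaps, 20 mm wide, cut right through at the chopper's +x and -x sides. Lugs dropped through the gaps can be turned clockwise under the rim.
- mouth (a point): Centre of the bowl's opening, level with the top of the rim (115 mm above the bench).
- bore (a point): Mouth of the pin's vertical bore, 12 mm wide, on the rim's top face, 51 mm from the bowl's axis, 62 degrees clockwise (from above) from the chopper's +x.
- notch (a point): Parking place at the chopper's -y side, 107 mm from the bowl's axis: notch 14 mm wide between two steel prongs (12 mm wide, 6 mm thick), open to the chopper's -y and from above and below. The point is where the pin's axis should be, on the prongs' top face, 75 mm above the bench. The prongs end 23 mm further out; the notch's closed end is 12 mm further in.
- pin: Loose steel pin, 73 mm long, about 60 g, upright in the bore at the start, where it keeps the lid from sitting down. Origin: centre of its lower tip; z up along it. Shank 10 mm wide from 0 to 40 mm, flange 25 mm wide from 40 to 43 mm (rests on the rim, later on the prongs), round head 16 mm wide from 43 to 73 mm.
- lid: Loose black lid, about 0.25 kg, upright on the bench. Origin: centre of its underside; z up, x along the grip bar; same after a half turn. Spigot 76 mm wide, z 0 to 17 mm; two lugs at its foot under the bar's ends (+x, -x), 12 mm wide, 7 mm high, reaching 46 mm out; disc 100 mm wide, z 17 to 25; bar 84 mm long, 18 mm wide, z 25 to 55. Seated, the disc lies on the rim: origin 98 mm above the bench.
- halfway: Two small raised dark steel ribs (11 x 6 x 4 mm) on the outer edge of the rim, on opposite sides. Origin: at point mouth; its x axis passes through both ribs, 40 degrees clockwise (from above) from the chopper's x. The lid is at halfway when its bar points at the ribs.
- drive (a joint): Sprung drive ring under the rim, pushed round by the lugs; rad, 0 at rest, growing as the lid turns clockwise. After about 6 degrees of free play it follows the lid: about 0.59 with the bar at the ribs. Its spring (about 0.2 N m there) turns a released lid back. The lock catch resists from about 0.82 (lid at 53 degrees) and has clicked by 1.3.
- ginger: Bystander, to be left alone: large ginger root, 130 mm long; origin at the centre of its underside.
- ginger_small: Bystander, to be left alone: small ginger root, 70 mm long, on the green board; origin at the centre of its underside.
- prep_bowl: Bystander, to be left alone: prep bowl, steel bowl 120 mm wide, 50 mm high; origin at the centre of its underside.
- spice_jar: Bystander, to be left alone: spice jar, 48 mm wide, 75 mm high; origin at the centre of its underside.
- press_weight: Bystander, to be left alone: press weight, solid steel disc, 60 mm wide, 35 mm high; origin at the centre of its underside.
- spatula: Bystander, to be left alone: spatula, lying flat; origin at the centre of its underside.
- salt_tin: Bystander, to be left alone: salt tin, 60 mm wide, 85 mm high; origin at the centre of its underside.
There are look-alikes about, which are no part of the job. Leave any green look-alike of the lid alone.

How it is judged:
By the outcome, as a careful person would: the job done as asked, in the order asked, and still so for the second after the job is handed in, while the arm keeps its last pose, push and grip.
It also fails if it takes over 50 s, if anything falls off the work surface, if the arm or the gripper's body presses on something with over 40 N, if the wrist force passes 120 N, or if a joint passes its speed limit or range.

## Working session

There is one attempt and no reset: what is moved stays moved. The work goes in short steps, Python scripts to look and compute and a shell command to move; the robot and the scene stay as the last step left them, time stands still between calls to the robot, and variables do not carry over. Pictures are saved under pics/ and viewed, and the job is handed in when it is done.

```bash
ls; mkdir -p pics
python3 - <<'E'
from station import bot
import cv2, numpy as np
print(bot.get_obs())
for n in ["scene","side"]:
    p,d=bot.read_camera(n)
    cv2.imwrite(f"pics/{n}0.png",p[:,:,::-1]); np.save(f"pics/{n}0d.npy",d)
    c=bot.calibration(n); print(n,c)
    np.savez(f"pics/{n}_cal.npz",K=[c["fx"],c["fy"],c["cx"],c["cy"]],E=c["extrinsics"])
E
```

```text
pics
{'t': 0.0, 'q': array([-1.23106707,  0.47783051,  0.0223271 ,  1.55649025, -0.0115275 ,
        1.10931068, -0.08310017]), 'joint_vel': array([-1.25456489e-03, -5.25421936e-04, -5.62229106e-04,  1.62871198e-03,
       -1.08410128e-03, -3.10232010e-05, -1.88904779e-03]), 'joint_torque': array([-1.46516404e-04, -5.96459234e+01,  1.60778258e+00, -2.81176096e+01,
        1.25245628e-02,  9.57439392e-03, -7.10481615e-06]), 'eef_pos': array([0.2920248 , 0.60790292, 0.24428868]), 'tool_rot': array([-1.56465527e-04,  2.22038375e-01,  9.75037459e-01, -9.42703127e-04]), 'contact_force': array([ 0.13052624, -0.75000572,  0.2928382 ]), 'torque': array([0.02248786, 0.02524718, 0.01357306]), 'gripper_width': 0.9958447001789459}
scene {'fx': 402.30499489111753, 'fy': 402.30499489111753, 'cx': 319.03471129620044, 'cy': 197.14924324288845, 'extrinsics': array([[ 0.76570415,  0.531661  , -0.36198581,  0.98773073],
       [ 0.64308468, -0.64314708,  0.41569693, -0.53410147],
       [-0.01180027, -0.55108839, -0.83436343,  1.0713407 ],
       [ 0.        ,  0.        ,  0.        ,  1.        ]])}
side {'fx': 482.47112316531764, 'fy': 482.47112316531764, 'cx': 320.3727611687778, 'cy': 200.57823904821902, 'extrinsics': array([[-0.99480614, -0.05495421,  0.08567833,  0.38424662],
       [-0.10098914,  0.63810513, -0.76329748,  1.32370774],
       [-0.01272537, -0.7679856 , -0.64034068,  1.2513573 ],
       [ 0.        ,  0.        ,  0.        ,  1.        ]])}
```

View pics/scene0.png

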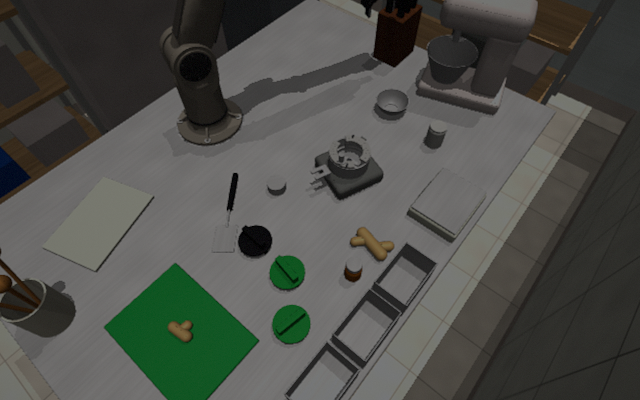

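View pics/side0.png

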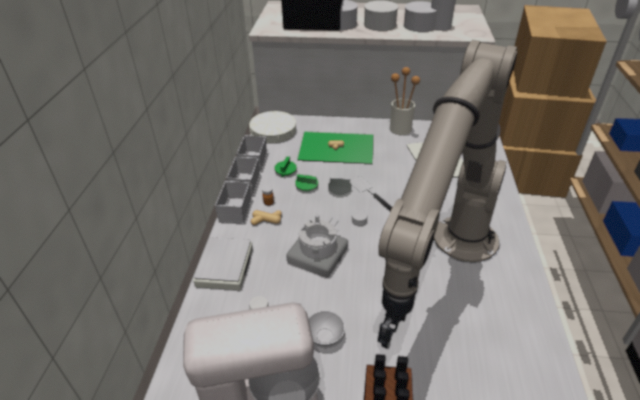

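The scene view shows the chopper at (350,165), the black lid at (255,240) and green look-alikes at (287,272) and (291,324). Next I'll enlarge these.

```bash
cat > h.py <<'E'
import numpy as np, cv2
def ray(cam,u,v,z):
    c=np.load(f"pics/{cam}_cal.npz"); fx,fy,cx,cy=c["K"]; E=c["E"]
    d=E[:3,:3]@np.array([(u-cx)/fx,(v-cy)/fy,1]); o=E[:3,3]
    return o+d*(z-o[2])/d[2]
def cloud(cam,dep):
    c=np.load(f"pics/{cam}_cal.npz"); fx,fy,cx,cy=c["K"]; E=c["E"]
    v,u=np.mgrid[0:400,0:640]
    P=np.stack([(u-cx)/fx*dep,(v-cy)/fy*dep,dep],-1)
    W=P@E[:3,:3].T+E[:3,3]; W[dep<=0]=np.nan
    return W
def proj(cam,p):
    c=np.load(f"pics/{cam}_cal.npz"); fx,fy,cx,cy=c["K"]; E=c["E"]
    q=E[:3,:3].T@(np.array(p)-E[:3,3]); return fx*q[0]/q[2]+cx, fy*q[1]/q[2]+cy
E
python3 - <<'E'
import cv2
a=cv2.imread("pics/scene0.png"); 
b=cv2.resize(a[120:210,295:395],None,fx=6,fy=6,interpolation=cv2.INTER_CUBIC); b=cv2.convertScaleAbs(b,alpha=1.8)
cv2.imwrite("pics/s_ch.png",b)
b=cv2.resize(a[215:265,215:295],None,fx=8,fy=8,interpolation=cv2.INTER_CUBIC);b=cv2.convertScaleAbs(b,alpha=2)
cv2.imwrite("pics/s_lid.png",b)
a=cv2.imread("pics/side0.png")
b=cv2.resize(a[205:280,275:365],None,fx=8,fy=8,interpolation=cv2.INTER_CUBIC)
cv2.imwrite("pics/d_ch.png",b)
from h import *
for cam in ["scene","side"]:
    W=cloud(cam,np.load(f"pics/{cam}0d.npy"))
    for (u,v) in ([(350,160),(360,152),(255,240),(255,245),(265,235),(300,200)] if cam=="scene" else [(318,240),(302,255),(340,187)]): print(cam,u,v,W[v,u].round(3))
E
```

```text
scene 350 160 [0.538 0.136 0.069]
scene 360 152 [0.537 0.192 0.057]
scene 255 240 [ 0.501 -0.255  0.055]
scene 255 245 [ 0.497 -0.258  0.023]
scene 265 235 [ 0.498 -0.217  0.026]
scene 300 200 [ 0.484 -0.048  0.001]
side 318 240 [0.529 0.126 0.066]
side 302 255 [0.579 0.181 0.043]
side 340 187 [ 0.477 -0.228  0.028]
```

View pics/s_ch.png

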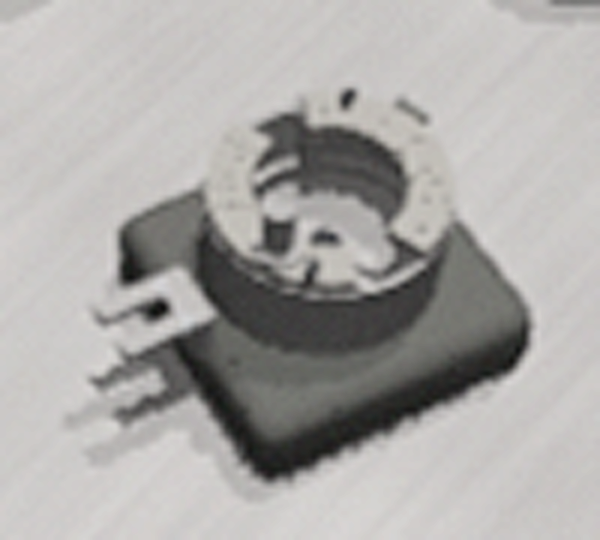

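View pics/s_lid.png

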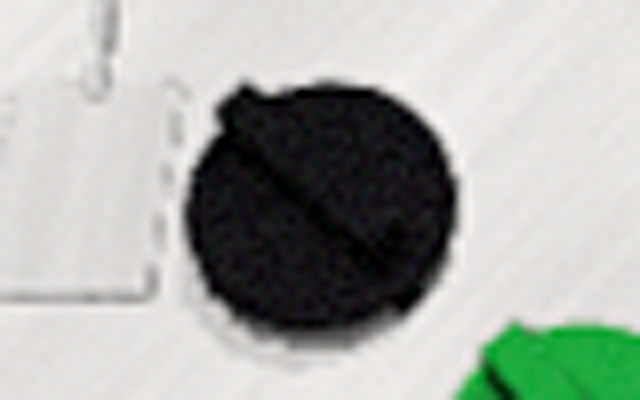

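View pics/d_ch.png

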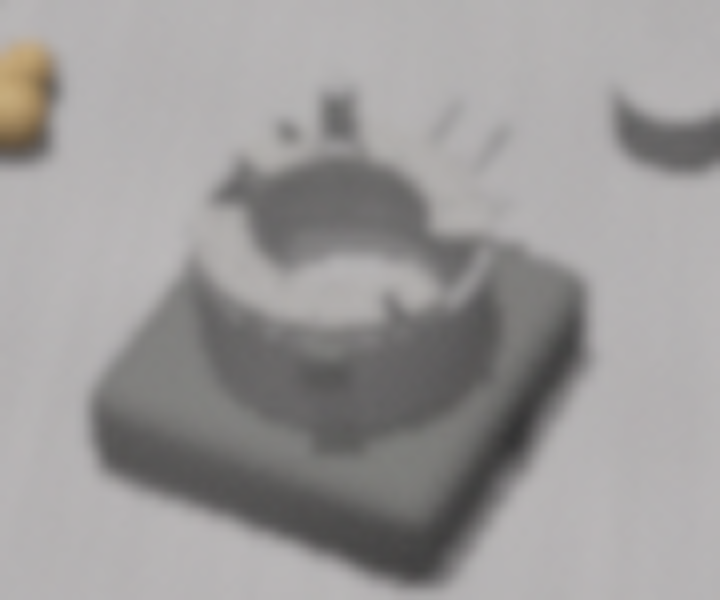

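Run:
```python
from h import *
from scipy.optimize import least_squares
for cam in ["scene","side"]:
    W=cloud(cam,np.load(f"pics/{cam}0d.npy"))
    m=(abs(W[...,2]-.115)<.005)&(abs(W[...,0]-.54)<.13)&(abs(W[...,1]-.14)<.13)
    P=W[m]; print(cam,len(P),P.min(0),P.max(0))
    f=lambda c:np.maximum(0,np.hypot(P[:,0]-c[0],P[:,1]-c[1])-.064)+np.maximum(0,.04-np.hypot(P[:,0]-c[0],P[:,1]-c[1]))
    r=least_squares(f,[.53,.135],loss='soft_l1',f_scale=.002); print(r.x,r.cost)
    m=(abs(W[...,2]-.075)<.004)&(abs(W[...,0]-.53)<.13)&(abs(W[...,1]-.14)<.13)&(np.hypot(W[...,0]-r.x[0],W[...,1]-r.x[1])>.075)
    Q=W[m]; print('prong',Q.mean(0),len(Q)); d=Q.mean(0)[:2]-r.x; print(np.degrees(np.arctan2(d[1],d[0])),np.hypot(*d))
    m=(W[...,2]>.13)&(np.hypot(W[...,0]-r.x[0],W[...,1]-r.x[1])<.08)
    Q=W[m]; print('pin',Q.mean(0),len(Q)); d=Q.mean(0)[:2]-r.x; print(np.degrees(np.arctan2(d[1],d[0])),np.hypot(*d))
    # lid
    m=(abs(W[...,2]-.055)<.004)&(np.hypot(W[...,0]-.5,W[...,1]+.245)<.06); Q=W[m]
    print('bar',Q.mean(0),len(Q)); u,s,v=np.linalg.svd(Q[:,:2]-Q[:,:2].mean(0)); print(np.degrees(np.arctan2(v[0,1],v[0,0])))
    m=(abs(W[...,2]-.025)<.004)&(np.hypot(W[...,0]-.5,W[...,1]+.245)<.08); Q=W[m]; print('disc',(Q.max(0)+Q.min(0))/2,Q.max(0)-Q.min(0))
```

```text
scene 557 [0.47226603 0.06875195 0.11008207] [0.60151229 0.20585615 0.1199296 ]
[0.53641526 0.13431144] 4.6320225483329535e-05
prong [0.50010584 0.04082    0.0745057 ] 136
-111.22475578829957 0.10029468399846794
pin [0.54305061 0.08201892 0.14234994] 39
-82.76843713357613 0.05271181555690356
bar [ 0.48704618 -0.24736919  0.05425914] 158
-3.28834422853677
disc [ 0.50797875 -0.24703911  0.02495201] [0.14069703 0.09802223 0.00788108]
side 370 [0.46943296 0.0707265  0.1100434 ] [0.59293222 0.20992988 0.11977192]
[0.53108131 0.13674288] 7.399236063461734e-05
prong [0.48941816 0.02989337 0.07471124] 29
-111.301985181161 0.11468494196847798
pin [0.53617988 0.08846045 0.14089728] 28
-83.97197839488835 0.04855088640647457
bar [ 0.48395365 -0.24343072  0.05360077] 46
177.51162363842636
disc [ 0.50520174 -0.2448025   0.02495229] [0.14630148 0.10463314 0.00781874]
```

```bash
cat >> h.py <<'E'
from scipy.spatial.transform import Rotation as Rn
def rot(q): return Rn.from_quat([q[1],q[2],q[3],q[0]])
def down(yaw_y):  # tool y azimuth deg, z down
    a=np.radians(yaw_y); y=np.array([np.cos(a),np.sin(a),0]); z=np.array([0,0,-1.]); x=np.cross(y,z)
    return Rn.from_matrix(np.stack([x,y,z],1))
def plan(pos,Rt,n,g,p0=None,R0=None,dp=4):
    from station import bot
    o=bot.get_obs()
    p0=np.array(o["eef_pos"] if p0 is None else p0); R0=rot(o["tool_rot"]) if R0 is None else R0
    w=(R0.inv()*Rt).as_rotvec(); d=(np.array(pos)-p0)/n
    rows=[]
    for i in range(n):
        Ri=R0*Rn.from_rotvec(w*i/n)
        rows.append("[[%s],[%s],%g]"%(",".join("%.*f"%(dp,x) for x in Ri.inv().apply(d)),",".join("%.1f"%x for x in np.degrees(w/n)),g))
    print("["+",".join(rows)+"]")
def say():
    from station import bot
    o=bot.get_obs(); R=rot(o["tool_rot"]).as_matrix()
    print("t %.2f pos %s yaw_y %.2f tilt %s F %s T %s g %.4f q %s"%(o["t"],o["eef_pos"].round(4),np.degrees(np.arctan2(R[1,1],R[0,1])),(R[:2,2]).round(4),o["contact_force"].round(1),o["torque"].round(2),o["gripper_width"]*.085,o["q"].round(2)))
E
python3 -c "
from h import *
say(); plan([.50,.09,.30],down(-21.2),10,0.05)"
```

```text
t 0.10 pos [0.292  0.608  0.2444] yaw_y 64.35 tilt [-0.0006 -0.0016] F [-0.2 -0.7 -0.9] T [ 0.    0.   -0.03] g 0.0847 q [-1.23  0.48  0.02  1.56 -0.01  1.11 -0.08]
[[[-0.0412,-0.0377,-0.0055],[-0.0,0.0,8.6],0.05],[[-0.0463,-0.0312,-0.0055],[-0.0,0.0,8.6],0.05],[[-0.0504,-0.0239,-0.0055],[-0.0,0.0,8.6],0.05],[[-0.0534,-0.0161,-0.0055],[-0.0,0.0,8.6],0.05],[[-0.0552,-0.0080,-0.0055],[-0.0,0.0,8.6],0.05],[[-0.0558,0.0003,-0.0055],[-0.0,0.0,8.6],0.05],[[-0.0552,0.0086,-0.0055],[-0.0,0.0,8.6],0.05],[[-0.0533,0.0167,-0.0056],[-0.0,0.0,8.6],0.05],[[-0.0502,0.0244,-0.0056],[-0.0,0.0,8.6],0.05],[[-0.0460,0.0316,-0.0056],[-0.0,0.0,8.6],0.05]]
```

```bash
python3 -m crank '[[[-0.041,-0.038,-0.0055],[0,0,8.6],0.05],[[-0.046,-0.031,-0.0055],[0,0,8.6],0.05],[[-0.050,-0.024,-0.0055],[0,0,8.6],0.05],[[-0.053,-0.016,-0.0055],[0,0,8.6],0.05],[[-0.055,-0.008,-0.0055],[0,0,8.6],0.05],[[-0.056,0,-0.0055],[0,0,8.6],0.05],[[-0.055,0.009,-0.0055],[0,0,8.6],0.05],[[-0.053,0.017,-0.0055],[0,0,8.6],0.05],[[-0.050,0.024,-0.0055],[0,0,8.6],0.05],[[-0.046,0.032,-0.0055],[0,0,8.6],0.05]]'
cat >> h.py <<'E'
def wrist(tag):
    from station import bot
    say()
    c=bot.calibration("wrist"); p,d=bot.read_camera("wrist")
    np.savez(f"pics/{tag}_cal.npz",K=[c["fx"],c["fy"],c["cx"],c["cy"]],E=c["extrinsics"]); np.save(f"pics/{tag}d.npy",d)
    cv2.imwrite(f"pics/{tag}.png",p[:,:,::-1])
def snap(cam,tag):
    from station import bot
    p,d=bot.read_camera(cam); cv2.imwrite(f"pics/{tag}.png",p[:,:,::-1]); np.save(f"pics/{tag}d.npy",d)
def crop(tag,u0,v0,u1,v1,f,gain=1):
    a=cv2.imread(f"pics/{tag}.png")[v0:v1,u0:u1]; b=cv2.convertScaleAbs(cv2.resize(a,None,fx=f,fy=f,interpolation=cv2.INTER_CUBIC),alpha=gain)
    cv2.imwrite(f"pics/{tag}_c{u0}_{v0}.png",b)
E
python3 -c "
from h import *
wrist('w1')"
```

```text
t: 1.35
eef_pos: [0.4977, 0.0894, 0.3004]
tool_rot: [-0.0, 0.829, 0.56, 0.0]
contact_force: [1.0, 0.1, -0.5]
gripper_width: 0.586
t 1.35 pos [0.4977 0.0894 0.3004] yaw_y -21.92 tilt [-0.0002  0.0003] F [ 1.   0.1 -0.5] T [ 0.02 -0.08  0.08] g 0.0498 q [-0.77  0.14  0.52  1.91 -0.08  1.11 -0.59]
```

View pics/w1.png

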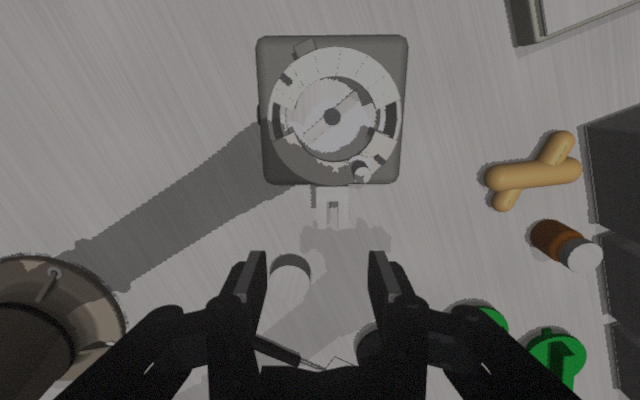

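The wrist view shows the whole chopper: pin head near (361,168), bracket notch near (333,212), gaps left and right of the rim, ribs near (287,78) and (377,158). I'll enlarge it and measure from the cloud.

Run:
```python
from h import *
from scipy.optimize import least_squares
crop('w1',250,30,420,230,3)
W=cloud('w1',np.load("pics/w1d.npy"))
z=W[...,2]
m=(abs(z-.115)<.003)&(np.hypot(W[...,0]-.534,W[...,1]-.135)<.09)
P=W[m]; 
f=lambda c:np.maximum(0,np.hypot(P[:,0]-c[0],P[:,1]-c[1])-.064)+np.maximum(0,.04-np.hypot(P[:,0]-c[0],P[:,1]-c[1]))
r=least_squares(f,[.53,.135],loss='soft_l1',f_scale=.001); c=r.x; print('rim',len(P),c,r.cost,np.median(P[:,2]))
m=(z>.138)&(np.hypot(W[...,0]-c[0],W[...,1]-c[1])<.08); Q=W[m]; print('pin',Q.mean(0),(Q.min(0)+Q.max(0))/2,Q.max(0),len(Q))
m=(abs(z-.118)<.0025)&(np.hypot(W[...,0]-Q[:,0].mean(),W[...,1]-Q[:,1].mean())<.018)
m=(abs(z-.075)<.003)&(np.hypot(W[...,0]-c[0],W[...,1]-c[1])>.075)&(np.hypot(W[...,0]-c[0],W[...,1]-c[1])<.14); B=W[m]; print('bracket',len(B),np.median(B,0))
d=B[:,:2]-c
# base top edges
m=(abs(z-.05)<.003)&(np.hypot(W[...,0]-c[0],W[...,1]-c[1])<.13)
ang=[]
rect=cv2.minAreaRect((W[m][:,:2]*1000).astype(np.float32)); print('base',rect)
rect=cv2.minAreaRect((B[:,:2]*1000).astype(np.float32)); print('brack',rect)
u=np.array([np.cos(np.radians(-21.2)),np.sin(np.radians(-21.2))]); v=np.array([-u[1],u[0]])
print('bracket in chopper frame', (d@u).min(),(d@u).max(),(d@v).min(),(d@v).max())
```

```text
rim 6853 [0.53202699 0.13448333] 4.3312835608989315e-06 0.11504990641353674
pin [0.51028605 0.09447718 0.34808643] [0.5068045  0.09076966 0.25735468] [0.5605779  0.12203054 0.3766821 ] 29360
bracket 1052 [0.49797034 0.04436442 0.0751346 ]
base ((532.0438232421875, 134.65089416503906), (162.80433654785156, 163.08702087402344), 68.57075500488281)
brack ((494.7559509277344, 38.23826217651367), (53.68418502807617, 37.285118103027344), 68.1043930053711)
bracket in chopper frame -0.01890858233323307 0.018780724460992652 -0.1302031990166511 -0.07638964120401966
```

View pics/w1_c250_30.png

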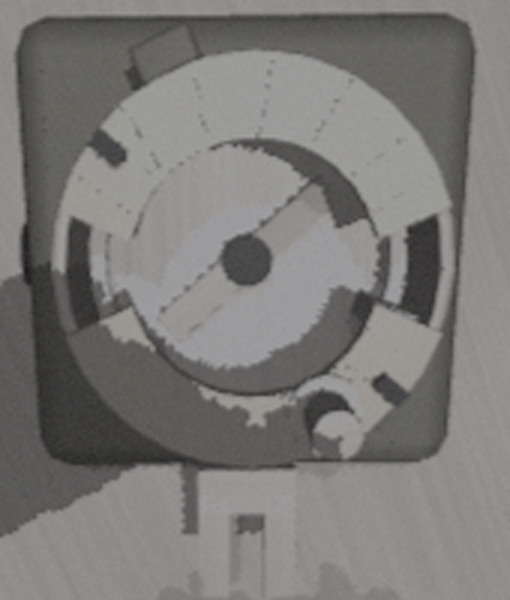

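Run:
```python
from h import *
c=np.array([.532,.1345])
a=ray('w1',250+108/3,30+146/3,.119); b=ray('w1',250+390/3,30+388/3,.119); print(a,b,(a+b)/2,np.hypot(*(a-b)[:2]),'rib ang',np.degrees(np.arctan2(*(b-a)[1::-1])))
h=ray('w1',250+338/3,30+436/3,.148); print('pinhead top',h); d=h[:2]-c; print(np.hypot(*d),np.degrees(np.arctan2(d[1],d[0])))
print('scene/side pin proj',proj('scene',[.5375,.0837,.148]))
# depth-based pin
W=cloud('w1',np.load("pics/w1d.npy")); z=W[...,2]
s=(slice(150,190),slice(340,385)); m=(z[s]>.14)&(z[s]<.16); Q=W[s][m]; print('pin',Q.mean(0),Q.min(0),Q.max(0),len(Q))
d=Q.mean(0)[:2]-c; print(np.hypot(*d),np.degrees(np.arctan2(d[1],d[0])))
# notch hole edges in the image: prong inner edges at crop rows 520-590
l=ray('w1',250+236/3,30+560/3,.075);r=ray('w1',250+265/3,30+560/3,.075);print(l,r,np.hypot(*(l-r)[:2]))
m=(l+r)[:2]/2-c; print('notch mid dir',np.degrees(np.arctan2(m[1],m[0])),np.hypot(*m))
for yaw in (-21.4,):
  for n,ra,an in (('bore',.051,-62),('notch',.107,-90)):
    t=np.radians(yaw+an); print(n,c+ra*np.array([np.cos(t),np.sin(t)]))
```

```text
[0.50500935 0.18523182 0.119     ] [0.56053892 0.08310324 0.119     ] [0.53277413 0.13416753 0.119     ] 0.11624878431481701 rib ang -61.46609592757272
pinhead top [0.53835975 0.08277064 0.148     ]
0.052118839815261615 -82.99107634598701
scene/side pin proj (np.float64(340.4820597525387), np.float64(153.92890151488405))
pin [0.53790389 0.08467349 0.14746403] [0.53010495 0.07577484 0.14072179] [0.54585411 0.09187393 0.14976827] 258
0.05017506054644766 -83.24259060914297
[0.48699478 0.02855259 0.075     ] [0.49762967 0.02426994 0.075     ] 0.011464817007352775
notch mid dir -110.162111101623 0.1151446688935094
bore [0.53786179 0.08383799]
notch [0.49295818 0.03487703]
```

```bash
python3 -c "
from h import *
plan([.5379,.084,.18],down(-21.4),3,0.04)
plan([.5379,.084,.137],down(-21.4),2,0.04,[.5379,.084,.18],down(-21.4))"
```

```text
[[[0.0058,0.0110,0.0406],[0.1,0.0,-0.5],0.04],[[0.0057,0.0111,0.0405],[0.1,0.0,-0.5],0.04],[[0.0056,0.0112,0.0405],[0.1,0.0,-0.5],0.04]]
[[[0.0000,0.0000,0.0215],[0.0,0.0,0.0],0.04],[[0.0000,0.0000,0.0215],[0.0,0.0,0.0],0.04]]
```

```bash
python3 -c "
from h import *
say()"; python3 -m crank '[[[0.0058,0.0111,0.0406],[0,0,-0.4],0.04],[[0.0057,0.0111,0.0405],[0,0,-0.4],0.04],[[0.0056,0.0111,0.0405],[0,0,-0.4],0.04],[[0,0,0],[0,0,0],0.04]]'
python3 -c "
from h import *
wrist('w2')
plan([.5379,.084,.137],down(-21.4),2,0.04)"
```

```text
t 1.40 pos [0.5003 0.081  0.3016] yaw_y -22.82 tilt [ 0.003  -0.0028] F [ 1.9 -5.7  1.5] T [-0.42 -0.16 -0.  ] g 0.0500 q [-0.76  0.14  0.54  1.91 -0.08  1.11 -0.59]
t: 1.9
eef_pos: [0.533, 0.0946, 0.1759]
tool_rot: [-0.001, 0.821, 0.57, -0.003]
contact_force: [-0.5, -0.0, 0.9]
gripper_width: 0.469
t 1.90 pos [0.533  0.0946 0.1759] yaw_y -20.44 tilt [-0.006  -0.0028] F [-0.5 -0.   0.9] T [-0.05  0.04  0.04] g 0.0398 q [-0.68  0.37  0.49  1.97 -0.22  0.87 -0.43]
[[[-0.0042,0.0038,0.0204],[-0.1,0.1,0.5],0.04],[[-0.0042,0.0038,0.0204],[-0.1,0.1,0.5],0.04]]
```

View pics/w2.png

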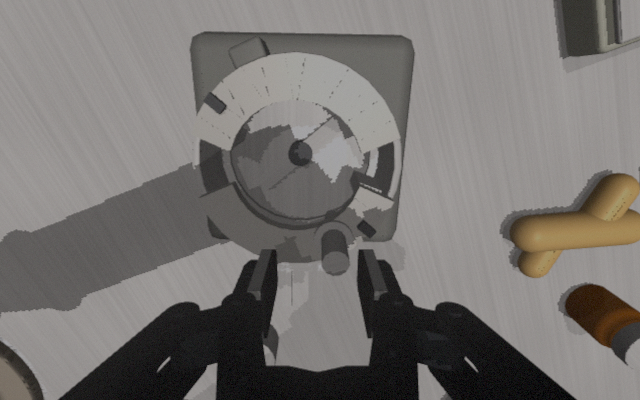

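```bash
python3 -m crank '[[[0,0,0],[0,0,0],0.04],[[0,0,0],[0,0,0],0.04]]'; python3 -c "
from h import *
say();plan([.5379,.084,.137],down(-21.4),3,0.04)"
```

```text
t: 2.2
eef_pos: [0.5354, 0.0952, 0.1803]
tool_rot: [0.0, 0.821, 0.57, 0.001]
contact_force: [0.5, -0.6, 0.5]
gripper_width: 0.471
t 2.20 pos [0.5354 0.0952 0.1803] yaw_y -20.45 tilt [0.0024 0.0014] F [ 0.5 -0.6  0.5] T [0.01 0.03 0.  ] g 0.0400 q [-0.68  0.36  0.49  1.96 -0.22  0.87 -0.43]
[[[-0.0032,0.0021,0.0144],[0.0,-0.0,0.3],0.04],[[-0.0032,0.0021,0.0144],[0.0,-0.0,0.3],0.04],[[-0.0032,0.0021,0.0144],[0.0,-0.0,0.3],0.04]]
```

```bash
python3 -m crank '[[[-0.0096,0.0064,0],[0,0,0.9],0.04],[[0,0,0.013],[0,0,0],0.04],[[0,0,0.015],[0,0,0],0.04],[[0,0,0.015],[0,0,0],0.04],[[0,0,0],[0,0,0],0.04],[[0,0,0],[0,0,0],0.04]]'; python3 -c "
from h import *
wrist('w3'); say()"
```

```text
t: 2.95
eef_pos: [0.5375, 0.0837, 0.1356]
tool_rot: [0.0, 0.826, 0.564, -0.0]
contact_force: [0.4, 0.1, 0.3]
gripper_width: 0.467
t 2.95 pos [0.5375 0.0837 0.1356] yaw_y -21.36 tilt [-0.0002 -0.0002] F [0.4 0.1 0.3] T [-0.    0.    0.01] g 0.0397 q [-0.64  0.43  0.47  1.99 -0.27  0.78 -0.39]
t 3.00 pos [0.5377 0.0837 0.1359] yaw_y -21.36 tilt [0.0004 0.0001] F [ 0.4 -0.2  0.1] T [0.05 0.03 0.04] g 0.0399 q [-0.64  0.43  0.47  1.99 -0.27  0.78 -0.39]
```

View pics/w3.png

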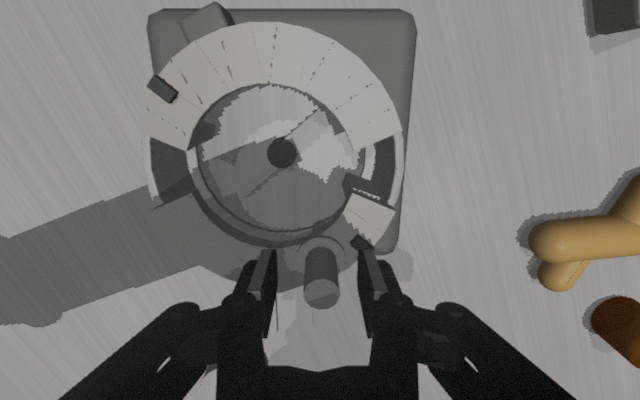

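The head is centred between the jaws at (321,280), so I'll close and lift.

```bash
python3 -m crank '[[[0,0,0],[0,0,0],0.008],[[0,0,0],[0,0,0],0.008],[[0,0,0],[0,0,0],0.008],[[0,0,0],[0,0,0],0.008],[[0,0,0],[0,0,0],0.008]]' 50;  python3 -c "
from h import *
say()"
```

```text
t: 3.62
eef_pos: [0.5384, 0.0837, 0.1363]
tool_rot: [0.0, 0.826, 0.564, 0.001]
contact_force: [2.8, -0.4, 5.7]
gripper_width: 0.172
t 3.62 pos [0.5384 0.0837 0.1363] yaw_y -21.37 tilt [0.0019 0.0003] F [ 2.8 -0.4  5.7] T [-0.2  -0.35  0.01] g 0.0146 q [-0.64  0.43  0.47  1.99 -0.27  0.78 -0.39]
```

```bash
python3 -m crank '[[[0,0,-0.006],[0,0,0],0.008],[[0,0,-0.01],[0,0,0],0.008],[[0,0,-0.012],[0,0,0],0.008],[[0,0,-0.014],[0,0,0],0.008],[[0,0,-0.012],[0,0,0],0.008],[[0,0,0],[0,0,0],0.008],[[0,0,0],[0,0,0],0.008]]';  python3 -c "
from h import *
wrist('w4'); snap('scene','sc4'); crop('sc4',295,100,395,200,6,1.8)"
```

```text
t: 4.5
eef_pos: [0.5368, 0.0838, 0.1894]
tool_rot: [-0.0, 0.826, 0.564, -0.0]
contact_force: [-0.2, -0.9, -0.7]
gripper_width: 0.169
t 4.50 pos [0.5368 0.0838 0.1894] yaw_y -21.34 tilt [-0.0012  0.0001] F [-0.2 -0.9 -0.7] T [-0.02 -0.02 -0.02] g 0.0143 q [-0.67  0.35  0.5   1.95 -0.22  0.89 -0.43]
```

View pics/w4.png

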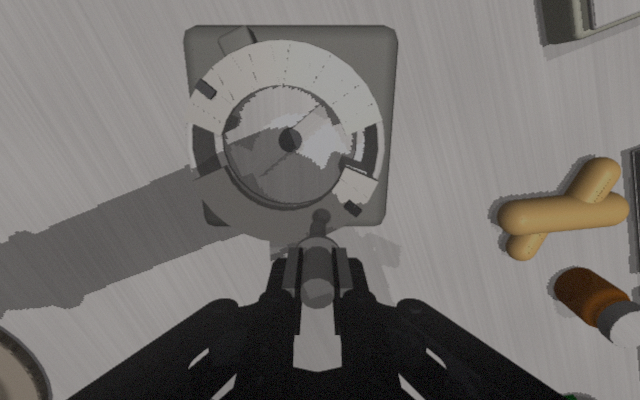

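View pics/sc4_c295_100.png

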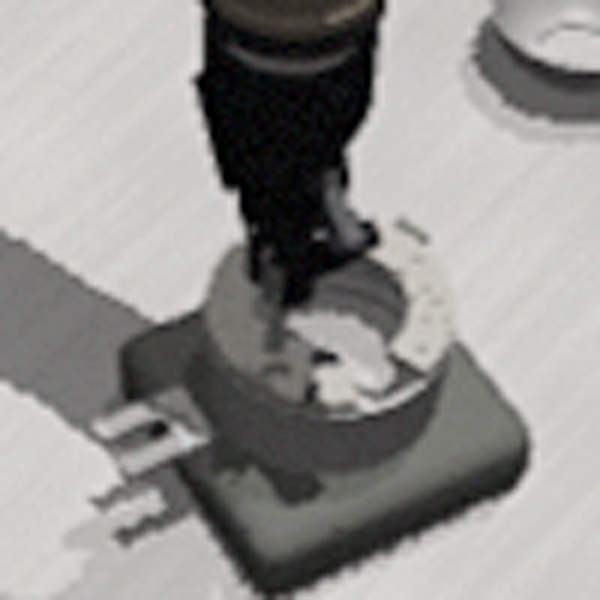

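```bash
python3 -c "
from h import *
plan([.4932,.0348,.19],down(-21.4),4,0.008)"
```

```text
[[[-0.0154,-0.0057,-0.0002],[-0.0,0.0,0.0],0.008],[[-0.0154,-0.0057,-0.0002],[-0.0,0.0,0.0],0.008],[[-0.0154,-0.0057,-0.0002],[-0.0,0.0,0.0],0.008],[[-0.0154,-0.0057,-0.0002],[-0.0,0.0,0.0],0.008]]
```

```bash
python3 -m crank '[[[-0.0154,-0.0057,0],[0,0,0],0.008],[[-0.0154,-0.0057,0],[0,0,0],0.008],[[-0.0154,-0.0057,0],[0,0,0],0.008],[[-0.0154,-0.0057,0],[0,0,0],0.008],[[0,0,0],[0,0,0],0.008],[[0,0,0],[0,0,0],0.008],[[0,0,0],[0,0,0],0.008]]'; python3 -c "
from h import *
wrist('w5'); plan([.4932,.0348,.15],down(-21.4),2,0.008)"
```

```text
t: 5.48
eef_pos: [0.4943, 0.0352, 0.1897]
tool_rot: [0.0, 0.826, 0.564, 0.0]
contact_force: [0.2, -0.4, -0.8]
gripper_width: 0.168
t 5.47 pos [0.4943 0.0352 0.1897] yaw_y -21.30 tilt [0.0005 0.0001] F [ 0.2 -0.4 -0.8] T [ 0.01  0.04 -0.01] g 0.0142 q [-0.64  0.27  0.53  2.06 -0.18  0.85 -0.38]
[[[-0.0003,-0.0004,0.0198],[0.0,-0.0,0.0],0.008],[[-0.0003,-0.0004,0.0198],[0.0,-0.0,0.0],0.008]]
```

View pics/w5.png

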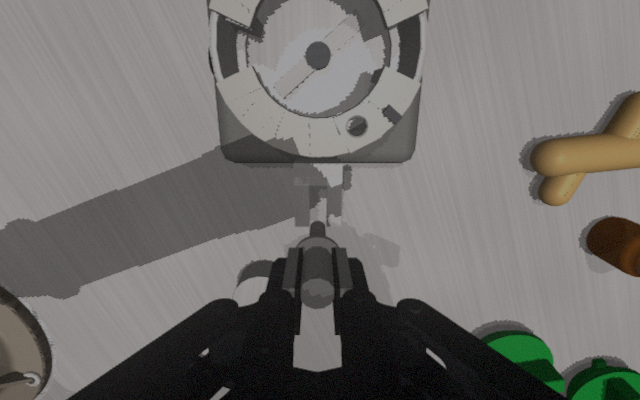

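```bash
python3 -m crank '[[[-0.0006,-0.0008,0.015],[0,0,0],0.008],[[0,0,0.015],[0,0,0],0.008],[[0,0,0.015],[0,0,0],0.008],[[0,0,0],[0,0,0],0.008],[[0,0,0],[0,0,0],0.008],[[0,0,0],[0,0,0],0.008]]'; python3 -c "
from h import *
wrist('w6'); crop('w6',220,100,420,330,3,1.5); plan([.4932,.0348,.11],down(-21.4),2,0.008)"
```

```text
t: 6.28
eef_pos: [0.4933, 0.0344, 0.1451]
tool_rot: [0.0, 0.826, 0.564, 0.0]
contact_force: [0.1, -0.2, -0.8]
gripper_width: 0.162
t 6.28 pos [0.4933 0.0344 0.1451] yaw_y -21.36 tilt [0.001  0.0003] F [ 0.1 -0.2 -0.8] T [-0.03  0.04  0.02] g 0.0138 q [-0.61  0.34  0.5   2.1  -0.24  0.75 -0.33]
[[[0.0002,-0.0001,0.0176],[0.0,-0.0,0.0],0.008],[[0.0002,-0.0001,0.0176],[0.0,-0.0,0.0],0.008]]
```

View pics/w6_c220_100.png

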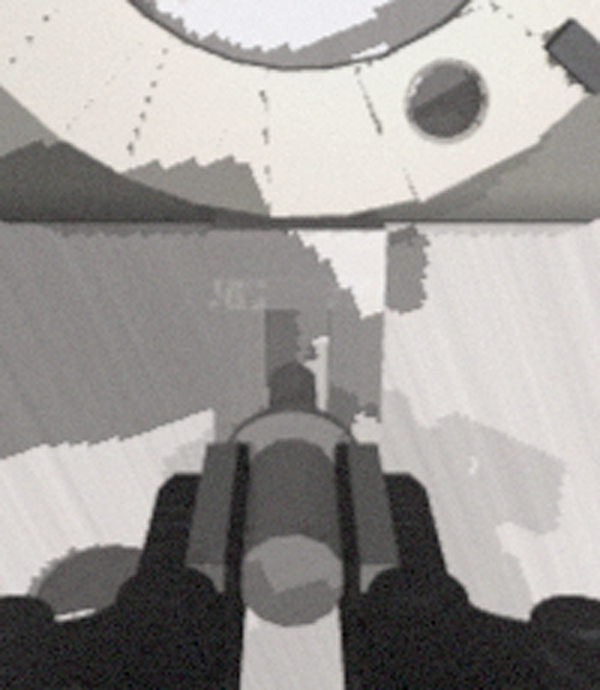

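```bash
python3 -m crank '[[[0,0.0008,0.005],[0,0,0],0.008],[[0,0,0.009],[0,0,0],0.008],[[0,0,0.009],[0,0,0],0.008],[[0,0,0.009],[0,0,0],0.008],[[0,0,0.008],[0,0,0],0.008],[[0,0,0.004],[0,0,0],0.008],[[0,0,0],[0,0,0],0.008],[[0,0,0],[0,0,0],0.008]]'; python3 -c "
from h import *
wrist('w7'); crop('w7',220,100,420,330,3,1.5)"
```

```text
t: 7.32
eef_pos: [0.4938, 0.0341, 0.1009]
tool_rot: [0.0, 0.826, 0.564, 0.0]
contact_force: [0.3, -0.7, -1.0]
gripper_width: 0.17
t 7.33 pos [0.4938 0.0341 0.1009] yaw_y -21.36 tilt [0.0005 0.0001] F [ 0.3 -0.7 -1. ] T [ 0.03 -0.01 -0.  ] g 0.0145 q [-0.57  0.42  0.46  2.13 -0.3   0.66 -0.28]
```

View pics/w7_c220_100.png

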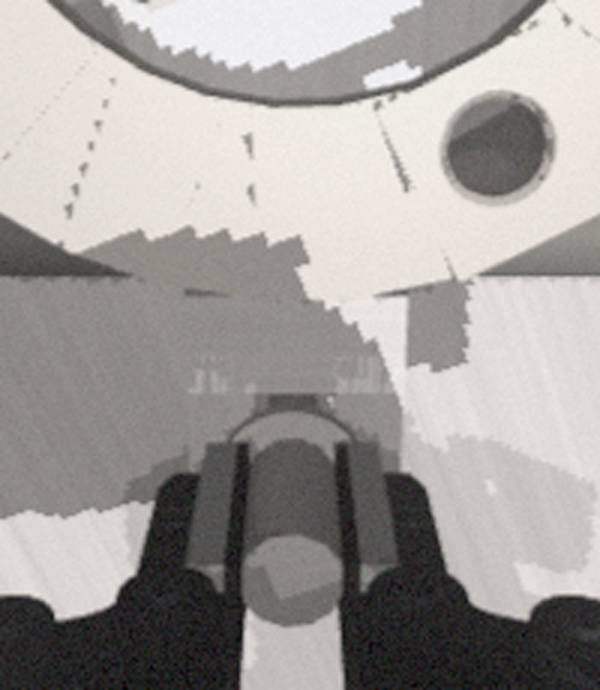

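```bash
python3 -m crank '[[[0,0,0.002],[0,0,0],0.008],[[0,0,0.0015],[0,0,0],0.008],[[0,0,0.001],[0,0,0],0.008],[[0,0,0],[0,0,0],0.008],[[0,0,0],[0,0,0],0.008]]'; python3 -c "
from h import *
say()"
```

```text
t: 8.0
eef_pos: [0.4936, 0.034, 0.0963]
tool_rot: [-0.0, 0.826, 0.564, 0.0]
contact_force: [-1.0, 0.4, 2.7]
gripper_width: 0.166
t 8.00 pos [0.4936 0.034  0.0963] yaw_y -21.36 tilt [-0.      0.0001] F [-1.   0.4  2.7] T [0.07 0.22 0.01] g 0.0141 q [-0.56  0.43  0.45  2.13 -0.3   0.65 -0.27]
```

```bash
python3 -m crank '[[[0,0,0.0005],[0,0,0],0.018],[[0,0,0],[0,0,0],0.024],[[0,0,0],[0,0,0],0.034],[[0,0,0],[0,0,0],0.034]]'; python3 -c "
from h import *
wrist('w8'); crop('w8',220,100,420,330,3,1.5)"
```

```text
t: 8.5
eef_pos: [0.4936, 0.0341, 0.0957]
tool_rot: [0.0, 0.826, 0.564, 0.0]
contact_force: [0.1, 0.4, 0.7]
gripper_width: 0.401
t 8.50 pos [0.4936 0.0341 0.0957] yaw_y -21.36 tilt [0. 0.] F [0.1 0.4 0.7] T [-0.04 -0.04  0.01] g 0.0341 q [-0.56  0.43  0.45  2.13 -0.3   0.65 -0.27]
```

View pics/w8_c220_100.png

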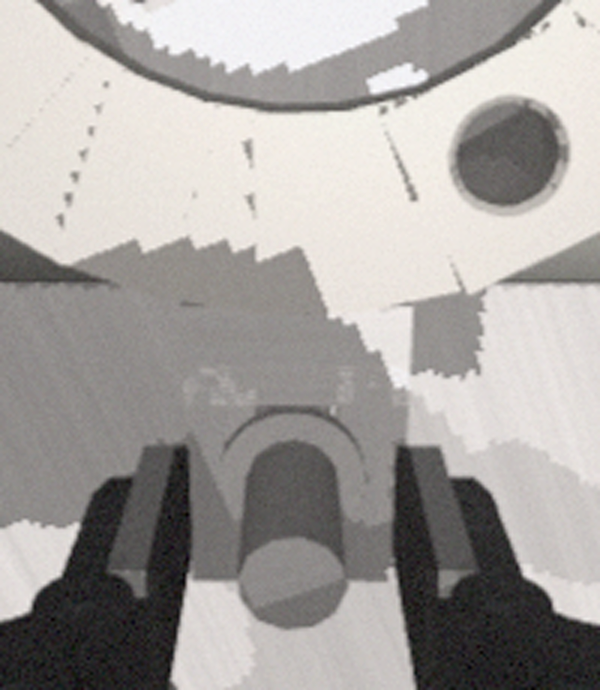

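The pin stands upright with its flange on both prongs and the bore is empty. I'll retreat upward.

```bash
python3 -m crank '[[[0,0,-0.02],[0,0,0],0.034],[[0,0,-0.04],[0,0,0],0.034],[[0,0,-0.05],[0,0,0],0.034],[[0,0,-0.05],[0,0,0],0.034],[[0,0,0],[0,0,0],0.06],[[0,0,0],[0,0,0],0.06]]'; python3 -c "
from h import *
wrist('w9'); crop('w9',220,100,420,300,3,1.5)
W=cloud('w9',np.load('pics/w9d.npy')); z=W[...,2]; r=np.hypot(W[...,0]-.493,W[...,1]-.035)
m=(z>.095)&(z<.12)&(r<.03); Q=W[m]; print(len(Q),Q.mean(0),Q.max(0))
plan([.484,-.20,.26],down(87),10,0.06)"
```

```text
t: 9.3
eef_pos: [0.4932, 0.0342, 0.2553]
tool_rot: [-0.0, 0.826, 0.564, -0.0]
contact_force: [-0.4, 0.4, -0.1]
gripper_width: 0.706
t 9.30 pos [0.4932 0.0342 0.2553] yaw_y -21.35 tilt [-0.0004  0.0003] F [-0.4  0.4 -0.1] T [0.02 0.04 0.  ] g 0.0600 q [-0.69  0.18  0.57  2.   -0.11  1.   -0.44]
283 [0.49275975 0.03590554 0.10668891] [0.50022852 0.04270675 0.10972834]
[[[-0.0221,0.0077,-0.0005],[-0.0,-0.0,-10.8],0.06],[[-0.0232,0.0034,-0.0005],[-0.0,-0.0,-10.8],0.06],[[-0.0234,-0.0010,-0.0005],[-0.0,-0.0,-10.8],0.06],[[-0.0228,-0.0054,-0.0005],[-0.0,-0.0,-10.8],0.06],[[-0.0214,-0.0096,-0.0005],[-0.0,-0.0,-10.8],0.06],[[-0.0192,-0.0134,-0.0005],[-0.0,-0.0,-10.8],0.06],[[-0.0163,-0.0168,-0.0005],[-0.0,-0.0,-10.8],0.06],[[-0.0129,-0.0196,-0.0005],[-0.0,-0.0,-10.8],0.06],[[-0.0090,-0.0216,-0.0005],[-0.0,-0.0,-10.8],0.06],[[-0.0047,-0.0229,-0.0005],[-0.0,-0.0,-10.8],0.06]]
```

View pics/w9_c220_100.png

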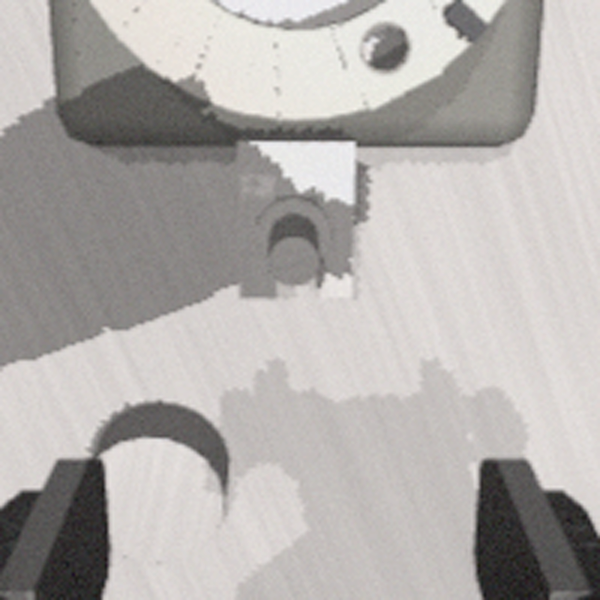

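The pin hangs upright, head top at 0.108 and within 1 mm of the notch point. Next, the lid.

```bash
python3 -m crank '[[[-0.029,0.013,0],[0,0,-10.7],0.07],[[-0.031,0.007,0],[0,0,-10.7],0.07],[[-0.032,0.002,0],[0,0,-10.7],0.07],[[-0.031,-0.004,0],[0,0,-10.7],0.07],[[-0.030,-0.010,0],[0,0,-10.7],0.07],[[-0.028,-0.015,0],[0,0,-10.7],0.07],[[-0.024,-0.020,0],[0,0,-10.7],0.07],[[-0.020,-0.024,0],[0,0,-10.7],0.07],[[-0.015,-0.028,0],[0,0,-10.7],0.07],[[-0.010,-0.030,0],[0,0,-10.7],0.07]]'; python3 -m crank '[[[0,0,0],[0,0,0],0.07],[[0,0,0],[0,0,0],0.07],[[0,0,0],[0,0,0],0.07]]'; python3 -c "
from h import *
wrist('w10')"
```

```text
t: 10.6
eef_pos: [0.5098, -0.2822, 0.2537]
tool_rot: [-0.002, 0.035, 0.999, 0.001]
contact_force: [0.4, 0.6, 0.5]
gripper_width: 0.817
t: 10.98
eef_pos: [0.5108, -0.2801, 0.255]
tool_rot: [-0.001, 0.038, 0.999, 0.0]
contact_force: [-0.2, -0.7, 0.3]
gripper_width: 0.82
t 10.97 pos [ 0.5108 -0.2801  0.255 ] yaw_y 85.68 tilt [-0.001  0.001] F [-0.2 -0.7  0.3] T [-0.02  0.02  0.  ] g 0.0697 q [ 0.06  0.33  0.43  1.79 -0.16  1.05  2.04]
```

View pics/w10.png

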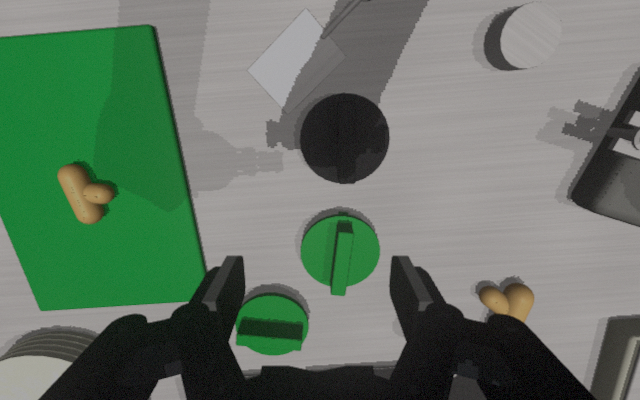

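The black lid is at (345,140), with one green look-alike just below at (340,250). I'll measure it.

Run:
```python
from h import *
from scipy.optimize import least_squares
W=cloud('w10',np.load("pics/w10d.npy")); z=W[...,2]
s=(slice(80,200),slice(290,400))
Z=W[s]
m=abs(Z[...,2]-.055)<.004; Q=Z[m]; u,sv,v=np.linalg.svd(Q[:,:2]-Q[:,:2].mean(0),full_matrices=False)
print('bar',len(Q),Q.mean(0),cv2.minAreaRect((Q[:,:2]*1000).astype(np.float32)),np.degrees(np.arctan2(v[0,1],v[0,0])))
m=abs(Z[...,2]-.025)<.003; P=Z[m]; print('disc',len(P),P.min(0),P.max(0),(P.min(0)+P.max(0))/2)
s=(slice(200,310),slice(290,390)); Z=W[s]
m=(abs(Z[...,2]-.055)<.006); Q=Z[m]; print('green',cv2.minAreaRect((Q[:,:2]*1000).astype(np.float32)),Q.mean(0)) if len(Q)>5 else print('g none',np.nanmax(Z[...,2]))
W_=W[60,295]; print('spatula',W_, W[100,280])
crop('w10',280,70,410,310,2.5,2.5)
```

```text
bar 1434 [ 0.47932066 -0.24807341  0.05499506] ((481.67926025390625, -247.8372344970703), (18.226581573486328, 84.20714569091797), 87.50147247314453) -2.7749707759842823
disc 4792 [ 0.43203898 -0.29778819  0.02247438] [ 0.53017786 -0.19873512  0.02767471] [ 0.48110842 -0.24826165  0.02507455]
green ((620.5021362304688, -260.36224365234375), (18.20421600341797, 84.64814758300781), 80.23548889160156) [ 0.61800035 -0.26036489  0.05477293]
spatula [ 0.39456204 -0.29519085  0.00452174] [ 0.43470464 -0.31629555  0.00305456]
```

View pics/w10_c280_70.png

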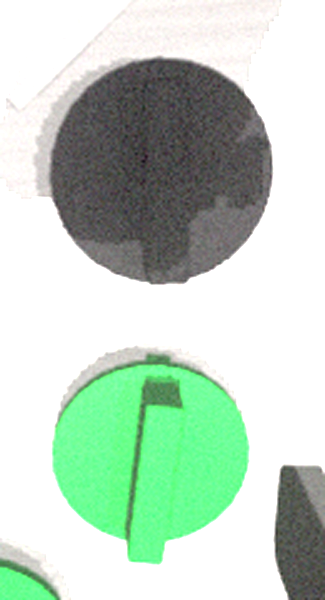

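```bash
python3 -c "
from h import *
plan([.4815,-.248,.12],down(87.4),4,0.045)"
```

```text
[[[0.0079,0.0075,0.0338],[0.0,-0.0,-0.4],0.045],[[0.0078,0.0075,0.0338],[0.0,-0.0,-0.4],0.045],[[0.0078,0.0076,0.0338],[0.0,-0.0,-0.4],0.045],[[0.0077,0.0077,0.0338],[0.0,-0.0,-0.4],0.045]]
```

```bash
python3 -m crank '[[[0.0078,0.0076,0.034],[0,0,-0.4],0.045],[[0.0078,0.0076,0.034],[0,0,-0.4],0.045],[[0.0078,0.0076,0.034],[0,0,-0.4],0.045],[[0.0078,0.0076,0.034],[0,0,-0.5],0.045],[[0,0,0],[0,0,0],0.045],[[0,0,0],[0,0,0],0.045],[[0,0,0],[0,0,0],0.045]]'; python3 -c "
from h import *
wrist('w11')
W=cloud('w11',np.load('pics/w11d.npy')); Z=W[100:400,200:440]
m=(abs(Z[...,2]-.055)<.003)&(np.hypot(Z[...,0]-.4815,Z[...,1]+.248)<.06); Q=Z[m]; print('bar',len(Q),Q.mean(0),cv2.minAreaRect((Q[:,:2]*1000).astype(np.float32)))
plan([.4815,-.248,.0445],down(87.4),4,0.04)"
```

```text
t: 11.9
eef_pos: [0.4829, -0.2499, 0.1213]
tool_rot: [0.002, 0.023, 1.0, -0.001]
contact_force: [-0.3, -0.5, 0.6]
gripper_width: 0.527
t 11.90 pos [ 0.4829 -0.2499  0.1213] yaw_y 87.33 tilt [ 0.003  -0.0011] F [-0.3 -0.5  0.6] T [-0.03  0.02 -0.03] g 0.0448 q [ 0.07  0.44  0.37  2.   -0.23  0.74  2.1 ]
bar 3185 [ 0.47856226 -0.24775338  0.0550395 ] ((481.3263854980469, -247.83859252929688), (18.0035343170166, 83.52606201171875), 87.7733383178711)
[[[0.0004,0.0005,0.0192],[-0.0,0.0,-0.0],0.04],[[0.0004,0.0005,0.0192],[-0.0,0.0,-0.0],0.04],[[0.0004,0.0005,0.0192],[-0.0,0.0,-0.0],0.04],[[0.0003,0.0005,0.0192],[-0.0,0.0,-0.0],0.04]]
```

View pics/w11.png

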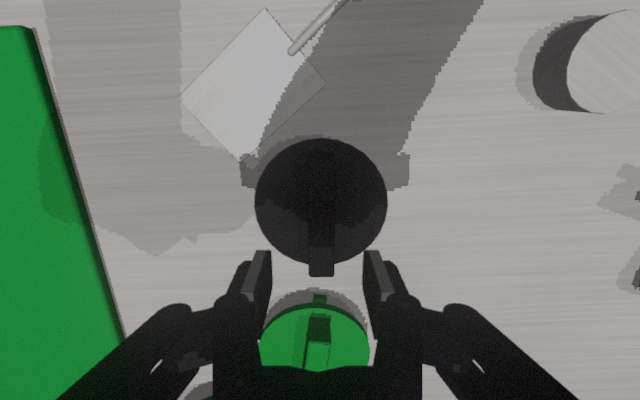

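```bash
python3 -m crank '[[[0.0016,0.002,0.010],[0,0,0],0.04],[[0,0,0.018],[0,0,0],0.04],[[0,0,0.02],[0,0,0],0.04],[[0,0,0.018],[0,0,0],0.04],[[0,0,0.010],[0,0,0],0.04],[[0,0,0],[0,0,0],0.04],[[0,0,0],[0,0,0],0.04],[[0,0,0],[0,0,0],0.04]]'; python3 -c "
from h import *
say()"
```

```text
t: 12.95
eef_pos: [0.4805, -0.2473, 0.0443]
tool_rot: [0.001, 0.023, 1.0, -0.0]
contact_force: [0.4, 0.6, 0.8]
gripper_width: 0.47
t 12.95 pos [ 0.4805 -0.2473  0.0443] yaw_y 87.34 tilt [ 0.0012 -0.0004] F [0.4 0.6 0.8] T [ 0.03  0.03 -0.  ] g 0.0399 q [ 0.12  0.56  0.3   2.04 -0.29  0.58  2.15]
```

```bash
python3 -m crank '[[[0,0,0],[0,0,0],0.01],[[0,0,0],[0,0,0],0.01],[[0,0,0],[0,0,0],0.01],[[0,0,0],[0,0,0],0.01],[[0,0,0],[0,0,0],0.01]]' 90; python3 -c "
from h import *
say()"
```

```text
t: 13.58
eef_pos: [0.4804, -0.2473, 0.0444]
tool_rot: [0.0, 0.023, 1.0, -0.0]
contact_force: [-1.6, 0.5, 6.3]
gripper_width: 0.191
t 13.57 pos [ 0.4804 -0.2473  0.0444] yaw_y 87.35 tilt [ 0.0009 -0.0001] F [-1.6  0.5  6.3] T [ 0.11  0.25 -0.03] g 0.0162 q [ 0.12  0.56  0.3   2.04 -0.29  0.58  2.15]
```

```bash
python3 -m crank '[[[0,0,-0.01],[0,0,0],0.01],[[0,0,-0.03],[0,0,0],0.01],[[0,0,-0.05],[0,0,0],0.01],[[0,0,-0.055],[0,0,0],0.01],[[0,0,-0.04],[0,0,0],0.01],[[0,0,0],[0,0,0],0.01],[[0,0,0],[0,0,0],0.01]]'; python3 -c "
from h import *
wrist('w12')
plan([.532,.1345,.235],down(68.6),9,0.01)"
```

```text
t: 14.45
eef_pos: [0.4791, -0.2466, 0.2278]
tool_rot: [-0.001, 0.023, 1.0, 0.0]
contact_force: [-0.4, 1.4, -2.9]
gripper_width: 0.191
t 14.45 pos [ 0.4791 -0.2466  0.2278] yaw_y 87.35 tilt [-0.0016  0.0009] F [-0.4  1.4 -2.9] T [-0.05  0.03 -0.  ] g 0.0162 q [ 0.01  0.29  0.43  1.92 -0.14  0.96  2.03]
[[[-0.0039,0.0426,-0.0008],[0.0,-0.0,2.1],0.01],[[-0.0024,0.0427,-0.0008],[0.0,-0.0,2.1],0.01],[[-0.0008,0.0427,-0.0008],[0.0,-0.0,2.1],0.01],[[0.0007,0.0427,-0.0008],[0.0,-0.0,2.1],0.01],[[0.0023,0.0427,-0.0008],[0.0,-0.0,2.1],0.01],[[0.0038,0.0426,-0.0008],[0.0,-0.0,2.1],0.01],[[0.0054,0.0424,-0.0008],[0.0,-0.0,2.1],0.01],[[0.0069,0.0422,-0.0009],[0.0,-0.0,2.1],0.01],[[0.0084,0.0419,-0.0009],[0.0,-0.0,2.1],0.01]]
```

View pics/w12.png

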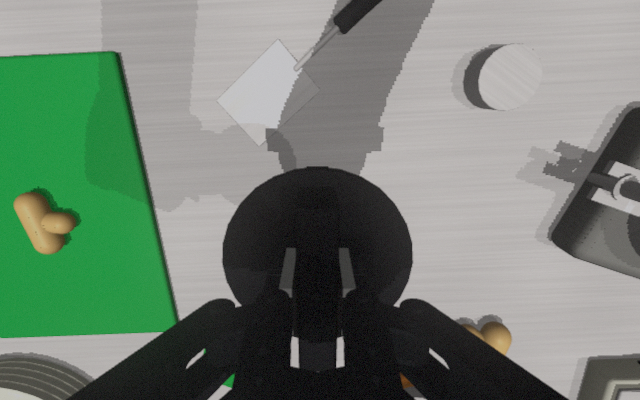

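```bash
python3 -m crank '[[[-0.004,0.0427,0],[0,0,2.1],0.01],[[-0.0024,0.0427,0],[0,0,2.1],0.01],[[-0.0008,0.0427,0],[0,0,2.1],0.01],[[0.0007,0.0427,0],[0,0,2.1],0.01],[[0.0023,0.0427,0],[0,0,2.1],0.01],[[0.0038,0.0426,0],[0,0,2.1],0.01],[[0.0054,0.0424,0],[0,0,2.1],0.01],[[0.0069,0.0422,0],[0,0,2.1],0.01],[[0.0084,0.0419,0],[0,0,2.1],0.01]]'; python3 -m crank '[[[0,0,0],[0,0,0],0.01],[[0,0,0],[0,0,0],0.01],[[0,0,0],[0,0,0],0.01]]'
python3 - <<'E'
from h import *
from scipy.optimize import least_squares
from station import bot
for tag in ('w12','w13'):
    if tag=='w13': wrist('w13')
    c=np.load(f"pics/{tag}_cal.npz")
    W=cloud(tag,np.load(f"pics/{tag}d.npy"))
    p=np.array([.4791,-.2466,.2278]) if tag=='w12' else bot.get_obs()["eef_pos"]
    yaw=87.35 if tag=='w12' else np.degrees(np.arctan2(*rot(bot.get_obs()["tool_rot"]).as_matrix()[1::-1,1]))
    z0=p[2]-.044+.025
    m=(abs(W[...,2]-z0)<.004)&(np.hypot(W[...,0]-p[0],W[...,1]-p[1])<.07); Q=(W[m]-p)
    L=down(yaw).inv().apply(Q); print(tag,len(L),'z',np.median(L[:,2]),L.min(0),L.max(0))
    r=np.hypot(L[:,0],L[:,1])
    # fit circle radius .05 to outer boundary by angle (front half)
    a=np.degrees(np.arctan2(L[:,1],L[:,0])); E=[]
    for t in range(-80,81,5):
        k=abs(a-t)<2.5
        if k.sum()>5: E.append(L[k][np.argmax(r[k])][:2])
    E=np.array(E); f=lambda c:np.hypot(E[:,0]-c[0],E[:,1]-c[1])-.05
    s=least_squares(f,[0,0],loss='soft_l1',f_scale=.001); print(s.x,np.abs(s.fun).max(),len(E))
plan([.532,.1345,.235],down(68.6),2,0.01)
E
```

```text
t: 15.62
eef_pos: [0.5327, 0.1349, 0.2267]
tool_rot: [-0.002, 0.188, 0.982, -0.001]
contact_force: [0.7, 0.3, -3.3]
gripper_width: 0.194
t: 16.0
eef_pos: [0.5333, 0.1323, 0.228]
tool_rot: [-0.001, 0.188, 0.982, -0.001]
contact_force: [-0.7, -0.5, -2.5]
gripper_width: 0.191
w12 13691 z 0.01917724460835607 [-0.05002888 -0.05030511  0.01505896] [0.04862348 0.04904895 0.02297783]
[-0.00164891 -0.00046825] 0.0005559917624454805 33
t 16.00 pos [0.5333 0.1323 0.228 ] yaw_y 68.33 tilt [-0.0014 -0.001 ] F [-0.7 -0.5 -2.5] T [-0.   -0.02 -0.02] g 0.0163 q [-0.6   0.29  0.29  1.89 -0.1   0.97  0.93]
w13 13664 z 0.019497373428507655 [-0.05014551 -0.05092266  0.01509969] [0.04872188 0.04849097 0.02299033]
[-0.00164396 -0.00112341] 0.0004636380744774196 33
[[[0.0011,0.0007,-0.0034],[-0.0,-0.0,-0.1],0.01],[[0.0011,0.0007,-0.0034],[-0.0,-0.0,-0.1],0.01]]
```

View pics/w13.png

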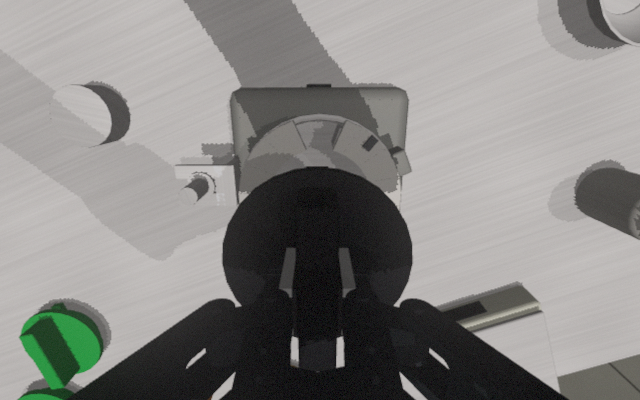

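```bash
python3 -m crank '[[[0.0035,0.0022,0.013],[0,0,-0.27],0.01],[[0,0,0.018],[0,0,0],0.01],[[0,0,0.018],[0,0,0],0.01],[[0,0,0.012],[0,0,0],0.01],[[0,0,0],[0,0,0],0.01],[[0,0,0],[0,0,0],0.01],[[0,0,0],[0,0,0],0.01]]'; python3 -c "
from h import *
wrist('w14'); crop('w14',140,0,440,220,2,1.3); plan([.5309,.1356,.16],down(68.6),1,0.01); snap('scene','sc14'); crop('sc14',295,100,395,200,6,1.8)"
```

```text
t: 16.92
eef_pos: [0.5318, 0.1374, 0.1684]
tool_rot: [0.001, 0.185, 0.983, 0.0]
contact_force: [-0.7, 0.3, -3.3]
gripper_width: 0.194
t 16.93 pos [0.5318 0.1374 0.1684] yaw_y 68.71 tilt [0.0013 0.0006] F [-0.7  0.3 -3.3] T [-0.    0.01  0.01] g 0.0165 q [-0.59  0.37  0.27  1.95 -0.13  0.84  0.96]
[[[0.0001,-0.0020,0.0083],[0.1,0.0,0.1],0.01]]
```

View pics/w14.png

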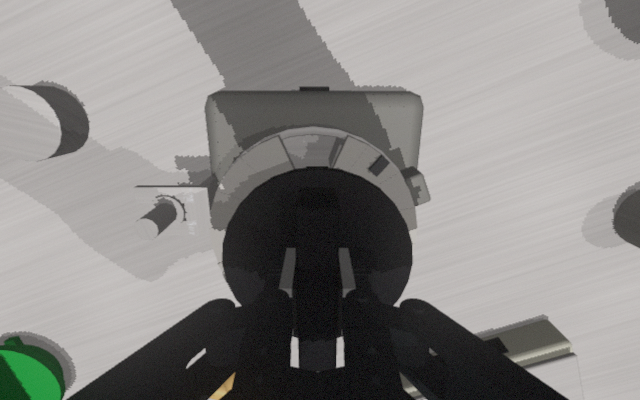

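View pics/sc14_c295_100.png

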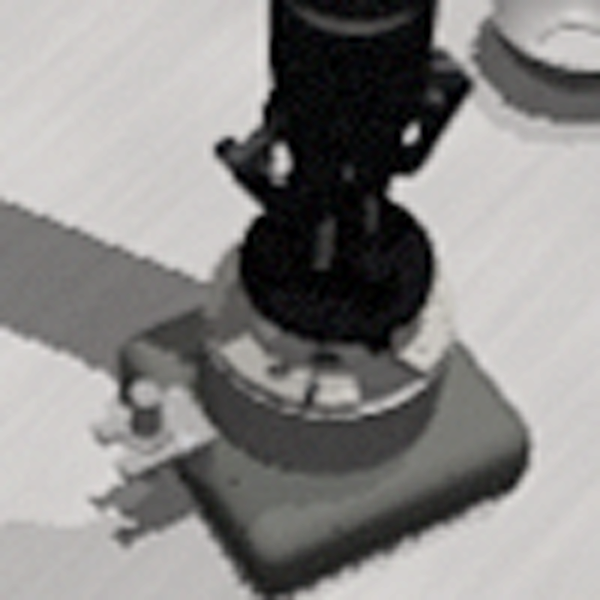

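```bash
python3 -m crank '[[[0,-0.002,0.003],[0,0,0.1],0.01],[[0,0,0],[0,0,0],0.01],[[0,0,0],[0,0,0],0.01],[[0,0,0],[0,0,0],0.01]]'; python3 -c "
from h import *
say(); plan([.5309,.1356,.145],down(68.6),1,0.01)"
```

```text
t: 17.52
eef_pos: [0.5306, 0.1354, 0.1647]
tool_rot: [0.0, 0.186, 0.983, 0.0]
contact_force: [-0.6, -0.1, -3.3]
gripper_width: 0.19
t 17.52 pos [0.5306 0.1354 0.1647] yaw_y 68.61 tilt [0.0001 0.0001] F [-0.6 -0.1 -3.3] T [-0.01 -0.04  0.  ] g 0.0162 q [-0.58  0.37  0.27  1.95 -0.13  0.83  0.96]
[[[-0.0002,0.0003,0.0197],[0.0,0.0,0.0],0.01]]
```

```bash
python3 -m crank '[[[0,0.0002,0.005],[0,0,0],0.01],[[0,0,0.004],[0,0,0],0.01],[[0,0,0.004],[0,0,0],0.01],[[0,0,0],[0,0,0],0.01],[[0,0,0],[0,0,0],0.01]]'; python3 -c "
from h import *
say()"
```

```text
t: 18.15
eef_pos: [0.5307, 0.1356, 0.1517]
tool_rot: [0.0, 0.186, 0.983, 0.0]
contact_force: [0.2, 0.8, -3.0]
gripper_width: 0.191
t 18.15 pos [0.5307 0.1356 0.1517] yaw_y 68.61 tilt [0.0001 0.    ] F [ 0.2  0.8 -3. ] T [-0.    0.03 -0.04] g 0.0162 q [-0.58  0.39  0.27  1.96 -0.14  0.81  0.97]
```

The lugs are 7 mm below the rim top with no contact, so I'll lower further.

```bash
python3 -m crank '[[[0,0,0.004],[0,0,0],0.01],[[0,0,0.003],[0,0,0],0.01],[[0,0,0.0015],[0,0,0],0.01],[[0,0,0.001],[0,0,0],0.01],[[0,0,0],[0,0,0],0.01],[[0,0,0],[0,0,0],0.01]]'; python3 -c "
from h import *
say()"
```

```text
t: 18.9
eef_pos: [0.5305, 0.1356, 0.1424]
tool_rot: [-0.0, 0.186, 0.983, 0.0]
contact_force: [-2.3, -0.4, 1.9]
gripper_width: 0.191
t 18.90 pos [0.5305 0.1356 0.1424] yaw_y 68.61 tilt [-0.0002  0.0001] F [-2.3 -0.4  1.9] T [-0.1   0.45 -0.  ] g 0.0163 q [-0.58  0.4   0.27  1.97 -0.15  0.79  0.97]
```

```bash
python3 -m crank '[[[-0.0001,0.0002,0.0003],[0,0,5],0.01],[[-0.0001,0.0002,0],[0,0,7],0.01],[[-0.0001,0.0002,0],[0,0,7],0.01],[[-0.0001,0.0002,0],[0,0,7],0.01],[[-0.0001,0.0001,0],[0,0,4],0.01],[[0,0,0],[0,0,0],0.01],[[0,0,0],[0,0,0],0.01]]'; python3 -c "
from h import *
wrist('w15')"
```

```text
t: 19.77
eef_pos: [0.532, 0.1363, 0.1424]
tool_rot: [0.0, 0.433, 0.901, 0.001]
contact_force: [-1.9, -0.6, 6.0]
gripper_width: 0.193
t 19.77 pos [0.532  0.1363 0.1424] yaw_y 38.68 tilt [0.001  0.0006] F [-1.9 -0.6  6. ] T [-0.07  0.43 -0.03] g 0.0164 q [-0.68  0.42  0.39  1.97 -0.22  0.79  0.52]
```

View pics/w15.png

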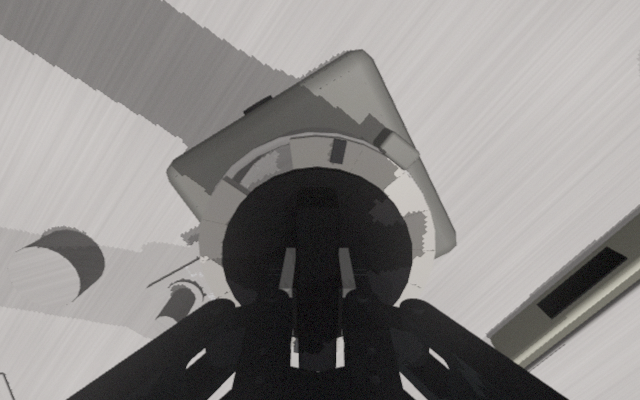

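```bash
python3 -m crank '[[[-0.0001,0.0001,0],[0,0,4],0.01],[[-0.0001,0.0001,0],[0,0,4],0.01],[[0,0,0],[0,0,2],0.01],[[0,0,0],[0,0,0],0.01],[[0,0,0],[0,0,0],0.01],[[0,0,0],[0,0,0],0.01]]'; python3 -c "
from h import *
wrist('w16'); crop('w16',200,110,440,360,3,2.2)"
```

```text
t: 20.58
eef_pos: [0.5323, 0.1365, 0.1424]
tool_rot: [0.0, 0.51, 0.86, 0.001]
contact_force: [-0.4, 1.1, 4.9]
gripper_width: 0.19
t 20.57 pos [0.5323 0.1365 0.1424] yaw_y 28.73 tilt [0.0012 0.0009] F [-0.4  1.1  4.9] T [0.01 0.47 0.19] g 0.0162 q [-0.71  0.42  0.44  1.98 -0.25  0.79  0.37]
```

View pics/w16_c200_110.png

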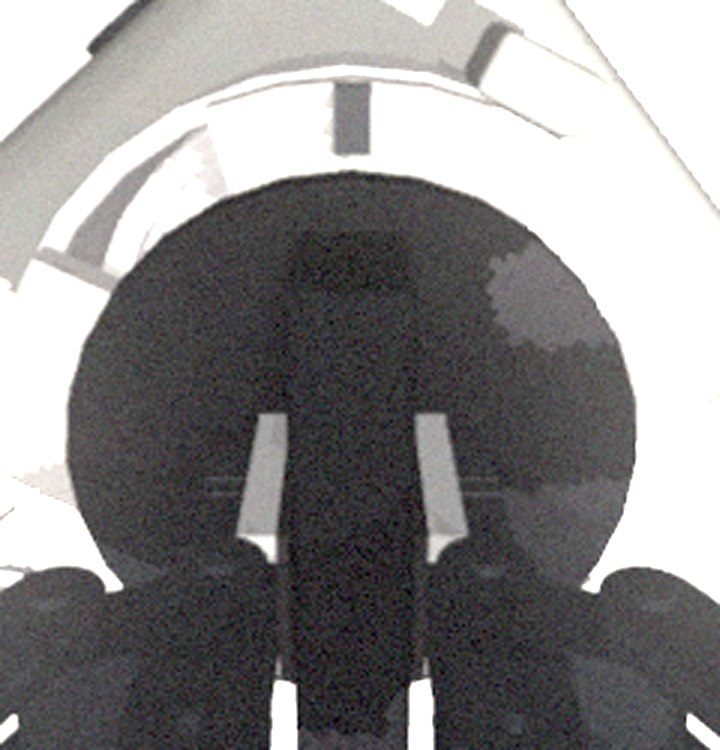

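```bash
python3 -m crank '[[[0,0,0],[0,0,0.2],0.01],[[0,0,0],[0,0,0],0.01],[[0,0,0],[0,0,0],0.01],[[0,0,0],[0,0,0],0.01]]'
python3 - <<'E'
from h import *
wrist('w17')
W=cloud('w17',np.load("pics/w17d.npy")); c=np.array([.532,.1345])
r=np.hypot(W[...,0]-c[0],W[...,1]-c[1])
m=(abs(W[...,2]-.153)<.003)&(r<.05); m[:150]=0; Q=W[m]
print('bar',len(Q),Q.mean(0),cv2.minAreaRect((Q[:,:2]*1000).astype(np.float32)))
m=(abs(W[...,2]-.1195)<.002)&(r>.05)&(r<.068); Q=W[m]; d=Q.mean(0)[:2]-c; print('rib',len(Q),Q.mean(0),np.degrees(np.arctan2(d[1],d[0])),np.hypot(*d))
a=ray('w17',200+352/3,110+118/3,.119); d=a[:2]-c; print('rib px',a,np.degrees(np.arctan2(d[1],d[0])),np.hypot(*d))
m=(abs(W[...,2]-.123)<.002)&(r<.06); print('disc z',np.median(W[m][:,2]),m.sum())
snap('scene','sc17'); crop('sc17',295,100,395,200,6,1.8)
snap('side','sd17'); crop('sd17',265,195,365,285,7)
say()
E
```

```text
t: 21.12
eef_pos: [0.5323, 0.1365, 0.1424]
tool_rot: [0.0, 0.511, 0.86, 0.001]
contact_force: [-1.2, 0.9, 5.1]
gripper_width: 0.188
t 21.12 pos [0.5323 0.1365 0.1424] yaw_y 28.55 tilt [0.0012 0.0008] F [-1.2  0.9  5.1] T [0.03 0.34 0.39] g 0.0160 q [-0.71  0.42  0.44  1.98 -0.25  0.79  0.37]
bar 7116 [0.52937406 0.13905862 0.15304497] ((533.373779296875, 136.47067260742188), (41.88599395751953, 82.93463897705078), 43.80241012573242)
rib 308 [0.50414004 0.18519591 0.11927754] 118.79101367426111 0.05784680442191765
rib px [0.50466229 0.18554938 0.119     ] 118.16971651652162 0.05790845424472853
disc z 0.1231583666714646 13526
t 21.27 pos [0.5323 0.1365 0.1424] yaw_y 28.55 tilt [0.0012 0.0007] F [-1.4  0.5  5.2] T [0.02 0.37 0.4 ] g 0.0162 q [-0.71  0.42  0.44  1.98 -0.25  0.79  0.37]
```

View pics/sc17_c295_100.png

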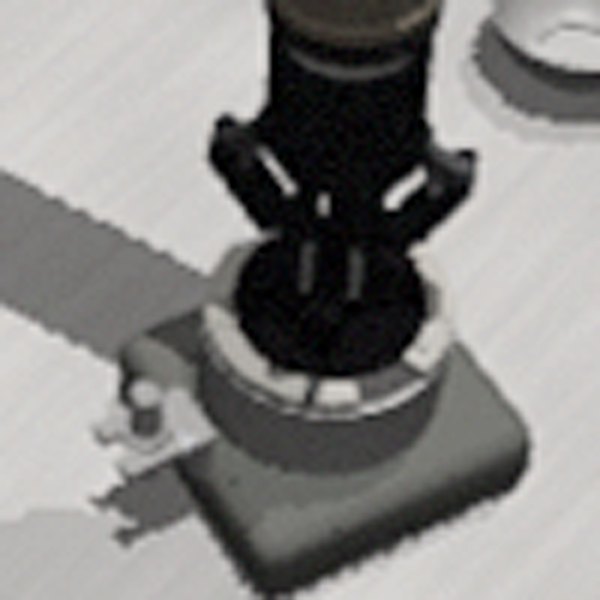

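View pics/sd17_c265_195.png

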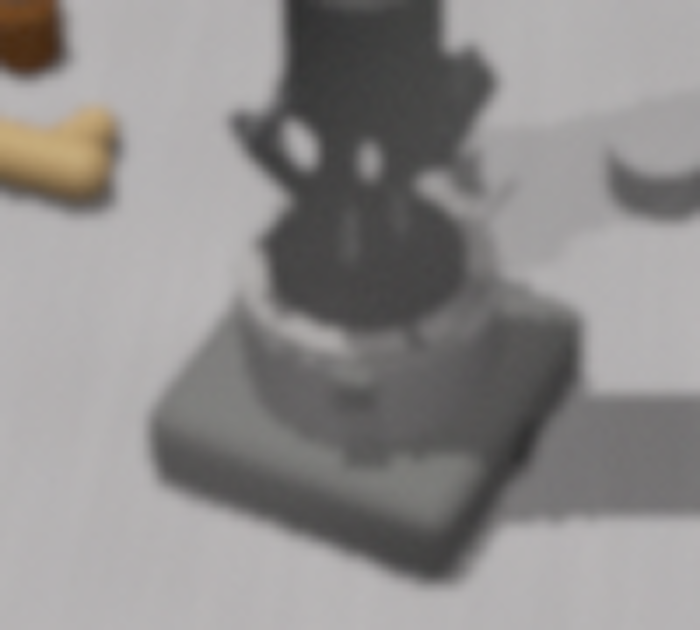

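View pics/sc17.png

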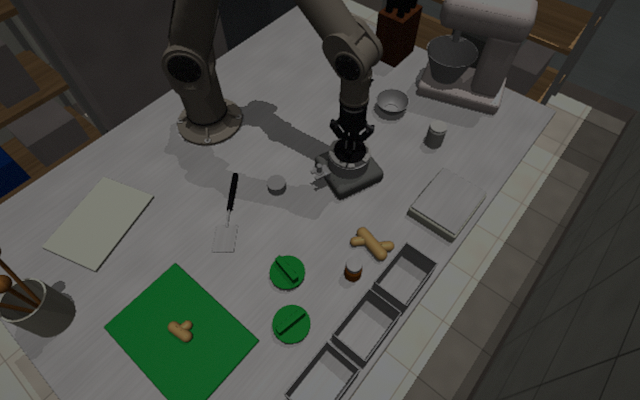

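Run:
```python
from h import *
W=cloud('w17',np.load("pics/w17d.npy")); p=np.array([.5323,.1365,.1424])
L=down(28.55).inv().apply((W-p).reshape(-1,3)).reshape(W.shape)
k=(abs(W[...,2]-.153)<.0025)&(abs(L[...,1])<.02)&(L[...,0]>.012)&(L[...,0]<.045); Q=L[k]
X=np.arange(.014,.040,.003);lo=[];hi=[]
for x in X:
    q=Q[abs(Q[:,0]-x)<.0015][:,1]; lo.append(np.percentile(q,1)); hi.append(np.percentile(q,99))
print(len(Q),np.round(lo,4),np.round(hi,4))
for e in (lo,hi): print(np.degrees(np.arctan(np.polyfit(X,e,1)[0])))
```

```text
2775 [-0.0103 -0.0103 -0.0102 -0.0101 -0.01   -0.0104 -0.0103 -0.0103 -0.0101] [0.0074 0.0073 0.0072 0.0072 0.0071 0.007  0.0074 0.0074 0.0069]
0.01632492908728417
-0.5168386760422866
```

```bash
python3 -c "
from h import *
from station import bot
say(); print(bot.hand_in())"
```

```text
t 21.27 pos [0.5323 0.1365 0.1424] yaw_y 28.55 tilt [0.0012 0.0007] F [-1.4  0.5  5.2] T [0.02 0.37 0.4 ] g 0.0162 q [-0.71  0.42  0.44  1.98 -0.25  0.79  0.37]
the job is handed in; nothing more can be done
None
```

The pin is parked, the lid is at the halfway ribs, and the gripper was still holding it when I handed in at 21.3 s.

- **Pin:** It hangs upright by its flange on both prongs. The head measured about 1 mm from the notch point with its top at 0.108 m, and the bore is empty.
- **Lid:** It dropped through the gaps without contact and seated at the expected height, with the disc top measured at 0.123 m. I turned it clockwise from the gaps at about -21.4° to the tool's -61.45°. The ribs lie at about -61.4°, and the bar was parallel to the tool within about 0.5°. That is well short of the catch, which starts at 53° of lid turn.
- **Hold:** The downward push was about 5 N, and the pose held steady over the last 0.15 s before hand-in. The wrist moment about the vertical read 0.4 N m at the end, above the spring's 0.2 N m; I put the rest down to friction, which I did not measure separately.
- **Disagreeing checks:**
  - **Rib angle:** A late single-rib reading gave 118.2° to 118.8°, within about 0.5° of the two-rib line.
  - **Bar fit:** My first bar fit was spoiled by the fingers in view, so I refitted the free end of the bar.
- **Other things on the bench:** They look unmoved in the last scene picture.

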